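Open the air outlet at the parts-store packing bench

ROBOT

A 6-joint arm with a two-finger parallel gripper is mounted at the origin on the work surface. World frame = base frame: x ahead of the robot, y to its left, z up, the work surface at z = 0. Lengths are in mm, angles in rad, forces in N, time in s.
With the tool pointing down it reaches from about 425 to 950 mm from the base axis. Payload 3.5 kg.
Tool frame: the origin (TCP) lies at the very end of the fingers, on their centre line; the grasp point (between the pads) lies 19 mm behind it; y points along the fingers, z is the direction in which the jaws open and shut, and the axes are right-handed (so a half turn about y gives the same grasp; the last joint's range is limited). The gripper opens to 85 mm and grips with 20 to 120 N. Pads are 22 mm wide; open, the fingers measure 114 mm over their backs; the gripper's body (76 mm by 85 mm) begins 54 mm behind the grasp point. The pads swing forward as they close: fully open they stand 13 mm farther back than shut.
Start: joints at [-1.399, 0.286, 1.577, -0, 1.279, -0.15], TCP at [213.509, -640.328, 197.525] pointing down, gripper open.
Joint ranges: [-2.77, 2.77], [-0.9, 2.22], [0.21, 2.48], [-1.53, 4.67], [0.24, 2.81], [-2.84, 2.84]. Speed limits (rad/s): [2.79, 2.79, 3.14, 3.14, 3.14, 3.14].

INTERFACE

Orientations are given as a unit quaternion [w, x, y, z].
In Python, from cell import env, optics, finish_job, spotter gives the robot as it stands.
- The arm moves only by the tool step_arm, never from a script. Its argument "rows" is a list of rows, each an object of numbers: "x", "y", "z": the shift along the tool's x, y, z normalised to -1 to 1, where 1 is 0.12 m; "wx", "wy", "wz": the turn, a rotation vector about the tool's x, y, z normalised to -1 to 1, where 1 is 90 degrees; "fingers": the closure, from -1 (fully open) to 1 (shut). A call has 1 to 8 rows; each row is the pose to reach, as a shift and turn from the pose commanded when the call began, along the tool's axes at that moment; what a row does not reach only later rows make up. A row lasts 1/12 s, in which the tool goes at most 41.7 mm and 7.16 degrees, less where a joint would pass 70% of its speed; a pose out of reach is approached as far as the arm can. A call with a number of a shift or a turn outside -1 to 1 is refused whole. A call with a gripper value outside its range is refused whole. The fingers move at their own pace and stop on an object; "newtons" is the grip in N (left out, the last holds). Time passes only in rows, so rows that repeat a pose let the fingers close. It gives the time, the measured TCP pose, the force and the opening at its end, in the units of the state.
- env.state(): the state, without advancing time (a new reading comes with each control period).
- optics.snapshot(name): name is "scene" or "side" or "wrist"; returns a dict with "img" (400x640x3 uint8, red, green, blue), "fx", "fy", "cx", "cy" (pixels), "rvec" (rotation vector, rad) and "tvec" (3), from world to camera coordinates, as OpenCV has them; the wrist camera has in their place "tool_from_camera" (4x4, takes a point from camera to tool coordinates, whose origin is the TCP and whose axes are the tool frame's). Camera axes: x right, y down, z forward; pixel columns grow to the right and rows downward; lengths in mm; the calibration is good to about 2 mm. A picture is of the moment at which its call begins: read the wrist's pose just before it. There is no depth.
- finish_job(): hands the job in, once; it reports no verdict.
Trained networks look in a picture, given as the dict that the camera call returned (one of the last four; its "shot" number tells which), for a name from the list of things; names that differ only in an ending like _2 or _b are one class to them, and where a whole thing is asked for, a point or a joint stands for the part that bears it (a point fixed in the world has none). Each returns a list of dicts, best first, with "score" (0 to 1); they miss things now and then, are a little off and sometimes report something else, mostly with a low value. They report only what shows in the picture. A call takes as long as a camera call.
- spotter.look_for(label, picture): "at" ([column, row] as shares, 0 to 1, of the picture: columns of its width, rows of its height, amid what is visible of it).
- spotter.outline_of(label, picture): "region" (400x640 bool, what is visible of it) and "at" ([column, row] as shares, 0 to 1, of the picture: columns of its width, rows of its height, amid what is visible of it).
The state is a dict: "time_s": time; "qpos": joint angles; "joint_vel": joint speeds; "effort": joint torques, N m; "tcp_pos": TCP position; "ee_rot": TCP orientation; "wrist_force": force on the tool from outside, world axes, zero at the start; "moment": the same for the moment, N m; "grip_width": finger opening in mm.
Only numpy, scipy, OpenCV 4.12 (cv2) and the standard library are available. Lean on these libraries where they do the work, as an engineer would, in place of code of your own. Each camera call takes 0.05 s, during which the arm holds its last target. There are 200 camera calls.

TASK

Turn on the bench's compressed air at the outlet block that carries the round pressure gauge: press its black bar knob down, turn it clockwise (seen from above) to its other place, 60 degrees on, while it is down, and let it spring fully up there. Do not press the knob of the other block, which has no gauge.

Things in the scene. Friction and masses are not known exactly. Their poses are not given: they have to be found in the camera images.
- knob_top (a point): Centre of the top of the knob to operate, on its axis, 107 mm above the bench when up; turns and sinks with the knob. The knob: a black upright bar 50 mm long, 14 wide, 34 high on a round skirt 56 mm across, 8 thick, whose upper face is 34 mm below the point. z up; x along the bar's length (white line on the -x half of its top). Other place: 60 degrees clockwise from above.
- turn (a joint): Turning of that knob, rad, growing clockwise seen from above: 0 first place (starts within 0.12), 1.05 other place, stops at -0.175 and 1.222. A tooth blocks it from 0.17 to 0.87 unless it is 6 mm or more down. Let go in between, it stays stuck down; past 0.9 it springs up. Turning friction 0.05 N m.
- press (a joint): How far that knob is down, m: 0 up, 0.009 bottom stop. Spring: 5 N at the top, 11 N at the bottom. It turns freely when 7 mm or more down. The knob's fixed aluminium block is 84 x 180 mm, 55 high; its gauge, a round face-up dial 56 mm across with its top 80 mm above the bench, is centred 100 mm from the knob's axis, on the knob's +y side in its first place.
- plain_knob_top (a point): The same point of the other, identical knob, to be left alone. Its block is alike but has a low brass plug 22 mm across in the gauge's place. The knobs are 250 mm or more apart. Loose stock (bearing ring, rubber cups, carton, filter can), up to 90 mm high, stands beyond both blocks, 0.73 m or more ahead of the robot.

How it is judged (in metres and radians):
On the way, in this order (a step that is already met when the one before it is completed fails the run):
1. the knob by the gauge is pressed down at its first place (value of joint press above 0.0055 m and value of joint turn below 0.5 rad).
2. the knob has been turned to its other place (value of joint turn above 0.84 rad), for 0.1 s.
At the end, for the whole second after the job is handed in: The knob by the gauge is turned clockwise by at least 0.84 rad (48 degrees; its other place is 60, its stop 70) and has sprung up to within 2 mm of its full height; the other knob is up and untouched (within 4 mm) (value of joint turn above 0.84 rad and value of joint press below 0.002 m and distance of plain_knob_top from where it was at the start of the episode below 0.004 m).
It fails at once if the knob of the block without a gauge is pressed (distance of plain_knob_top from where it was at the start of the episode above 0.004 m).
It also fails if it takes over 35 s, if anything falls off the work surface, if the arm or the gripper's body presses on something with over 40 N, if the wrist force passes 120 N, or if a joint passes its speed limit or range.

## Working session

There is one attempt and no reset: what is moved stays moved. The work goes in short steps, Python scripts to look and compute and a tool call to move; the robot and the scene stay as the last step left them, time stands still between calls to the robot, and variables do not carry over. Pictures are saved under pics/ and viewed, about 8 in all and at most 12, crops included, and the job is handed in when it is done.

Besides the shell and the picture viewer there is one more tool, called after "Call:" as name(argument=value, ...) on one line, values as JSON. step_arm: Moves the arm, as the interface text tells. Scaled input: -1 to 1 covers 0.12 m each way for a shift and 90 degrees each way for a turn. Its arguments: {"type":"object","properties":{"rows":{"type":"array"},"newtons":{"type":"number"}},"required":["rows"]}

```bash
mkdir -p pics; ls; cat > h.py <<'E'
from cell import env, optics, finish_job, spotter
import numpy as np, cv2
from scipy.spatial.transform import Rotation as R
def rot(q): return R.from_quat([q[1],q[2],q[3],q[0]])
def snap(n):
    s=env.state(); p=optics.snapshot(n)
    if n=='wrist':
        T=np.eye(4);T[:3,:3]=rot(s['ee_rot']).as_matrix();T[:3,3]=s['tcp_pos']
        C=T@np.array(p['tool_from_camera'])  # world from cam
    else:
        C=np.eye(4);M=cv2.Rodrigues(np.array(p['rvec'],float))[0];C[:3,:3]=M.T;C[:3,3]=-M.T@np.array(p['tvec'],float).ravel()
    p['C']=C; return p
def onplane(p,u,v,z):
    d=p['C'][:3,:3]@np.array([(u-p['cx'])/p['fx'],(v-p['cy'])/p['fy'],1]);o=p['C'][:3,3]
    return o+d*(z-o[2])/d[2]
def proj(p,X):
    c=p['C'][:3,:3].T@(np.array(X)-p['C'][:3,3]);return c[0]/c[2]*p['fx']+p['cx'],c[1]/c[2]*p['fy']+p['cy']
def save(p,f): cv2.imwrite('pics/'+f,p['img'][:,:,::-1])
E
python3 - <<'E'
from h import *
s=env.state();print(s)
ims=[]
for n in ['scene','side']:
    p=snap(n);ims.append(p['img']);print(n,p['C'][:3,3])
    for l in ['knob_top','plain_knob_top']:
        for r in spotter.look_for(l,p)[:3]:
            u,v=r['at'][0]*640,r['at'][1]*400
            print(l,r['score'],u,v,onplane(p,u,v,95))
    save(p,n+'1.png')
cv2.imwrite('pics/both.png',cv2.resize(np.vstack(ims),(480,600))[:,:,::-1])
E
```

```text
pics
{'time_s': 0.0, 'qpos': array([-1.39898686e+00,  2.87194400e-01,  1.57819297e+00, -1.32241150e-05,
        1.27856799e+00, -1.50003636e-01]), 'joint_vel': array([-0.0013674 , -0.00010811, -0.00070458,  0.00045893,  0.00222171,
       -0.0002666 ]), 'effort': array([-4.13446596e-04, -4.05979908e+01, -2.92629880e+01, -1.94374861e-04,
        5.73181649e-03, -1.08013106e-05]), 'tcp_pos': array([ 213.38889414, -639.60733945,  196.11945045]), 'ee_rot': array([ 0.11327545, -0.11330262,  0.69880723, -0.69713674]), 'wrist_force': array([0.21251296, 0.47829361, 1.00535573]), 'moment': array([-0.03614559, -0.03149832, -0.08838803]), 'grip_width': 85.52911578650526}
scene [887.86214999 161.97503877 614.46446864]
knob_top 0.74 395.52 263.72 [555.89610528 124.82701982  95.        ]
plain_knob_top 0.94 224.896 179.8 [ 541.56550971 -240.85805476   95.        ]
side [203.67383154 378.10917973 721.74184695]
knob_top 0.76 262.272 270.8 [534.56920311 129.30615317  95.        ]
plain_knob_top 0.67 409.216 143.68 [ 524.97819639 -239.05421953   95.        ]
```

View pics/scene1.png

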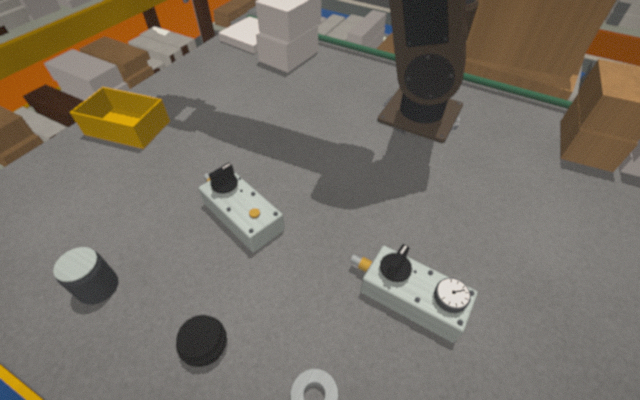

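```bash
python3 - <<'E'
from h import *
p=snap('scene')
for u,v,z in [(453,293,80),(396,264,73)]: print(onplane(p,u,v,z))
s=env.state();M=rot(s['ee_rot']).as_matrix();print(M)
d=np.array([545-40,127,250])-s['tcp_pos'];print(M.T@d/120, np.degrees(np.arctan2(M[1,2],M[0,2])))
E
```

```text
[552.00147593 224.90523557  80.        ]
[541.9537864  124.18340691  73.        ]
[[-9.48667468e-01 -9.60687767e-05  3.16275237e-01]
 [-3.16275238e-01  5.78517543e-04 -9.48667296e-01]
 [-9.18334663e-05 -9.99999828e-01 -5.79204949e-04]]
[-4.32668987 -0.43661642 -5.2966738 ] -71.56218095479802
```

View pics/side1.png

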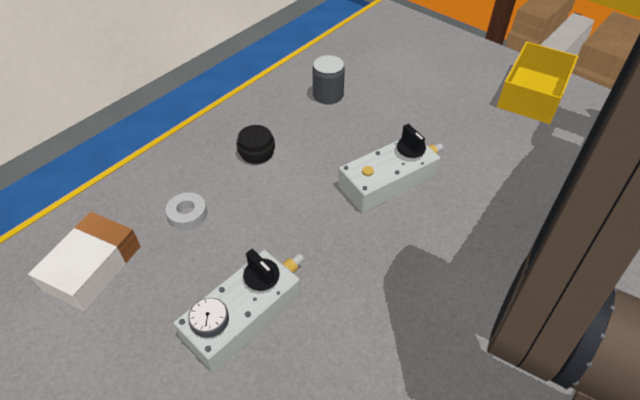

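```bash
cat > nxt.py <<'E'
from h import *
import sys
# target x y z yaw(deg of tool z)
t=list(map(float,sys.argv[1:5]));s=env.state();M=rot(s['ee_rot']).as_matrix()
d=M.T@(np.array(t[:3])-s['tcp_pos'])/120
g=np.radians(t[3]);z=np.array([np.cos(g),np.sin(g),0]);y=np.array([0,0,-1.]);W=np.column_stack([np.cross(y,z),y,z])
rv=R.from_matrix(M.T@W).as_rotvec()/(np.pi/2)
print('t',s['time_s'],'tcp',s['tcp_pos'].round(1),'q',s['qpos'].round(2),'F',s['wrist_force'].round(1),'w',s['grip_width'].round(1))
print('shift',d.round(3),'turn',rv.round(3))
E
echo
```

Call:
step_arm(rows=[{"x": -0.8, "y": -0.4, "z": -1, "wy": -0.35}, {"x": -0.8, "y": -0.4, "z": -1, "wy": -0.35}, {"x": -0.8, "y": -0.4, "z": -1, "wy": -0.35}, {"x": -0.8, "y": -0.4, "z": -1, "wy": -0.35}, {"x": -0.8, "y": -0.4, "z": -1, "wy": -0.35}])

```text
invalid input at $.rows[0]: expected keys x, y, z, wx, wy, wz, fingers
```

```bash
python3 nxt.py 500 125 250 84
```

```text
Traceback (most recent call last):
  File "nxt.py", line 8, in <module>
    print('t',s['time_s'],'tcp',s['tcp_pos'].round(1),'q',s['qpos'].round(2),'F',s['wrist_force'].round(1),'w',s['grip_width'].round(1))
                                                                                                               ^^^^^^^^^^^^^^^^^^^^^
AttributeError: 'float' object has no attribute 'round'
```

Call:
step_arm(rows=[{"x": -0.8, "y": -0.4, "z": -1, "wx": 0, "wy": -0.35, "wz": 0, "fingers": -1}, {"x": -0.8, "y": -0.4, "z": -1, "wx": 0, "wy": -0.35, "wz": 0, "fingers": -1}, {"x": -0.8, "y": -0.4, "z": -1, "wx": 0, "wy": -0.35, "wz": 0, "fingers": -1}, {"x": -0.8, "y": -0.4, "z": -1, "wx": 0, "wy": -0.35, "wz": 0, "fingers": -1}, {"x": -0.8, "y": -0.4, "z": -1, "wx": 0, "wy": -0.35, "wz": 0, "fingers": -1}])

```text
time_s: 0.77
tcp_pos: [269.2, -492.5, 248.7]
ee_rot: [-0.302, 0.301, -0.639, 0.641]
wrist_force: [-0.1, -0.3, 0.1]
grip_width: 85.5
```

```bash
sed -i "s/s\['grip_width'\].round(1)/round(s['grip_width'],1)/" nxt.py; python3 nxt.py 500 125 250 84
```

```text
t 0.7667 tcp [ 269.2 -492.5  248.7] q [-1.25 -0.    1.81  0.    1.34 -0.56] F [-0.1 -0.3  0.1] w 85.5
shift [-5.193 -0.018 -1.794] turn [-1.000e-03 -1.373e+00  2.000e-03]
```

Call:
step_arm(rows=[{"x": -1, "y": 0, "z": 0, "wx": 0, "wy": -0.35, "wz": 0, "fingers": -1}, {"x": -1, "y": 0, "z": 0, "wx": 0, "wy": -0.35, "wz": 0, "fingers": -1}, {"x": -1, "y": 0, "z": 0, "wx": 0, "wy": -0.35, "wz": 0, "fingers": -1}, {"x": -1, "y": 0, "z": 0, "wx": 0, "wy": -0.35, "wz": 0, "fingers": -1}, {"x": -1, "y": 0, "z": 0, "wx": 0, "wy": -0.35, "wz": 0, "fingers": -1}])

```text
time_s: 1.18
tcp_pos: [345.3, -402.5, 245.9]
ee_rot: [-0.464, 0.464, -0.534, 0.534]
wrist_force: [0.1, 0.0, -0.3]
grip_width: 85.2
```

Call:
step_arm(rows=[{"x": -1, "y": 0, "z": 0.15, "wx": 0, "wy": -0.35, "wz": 0, "fingers": -1}, {"x": -1, "y": 0, "z": 0.15, "wx": 0, "wy": -0.35, "wz": 0, "fingers": -1}, {"x": -1, "y": 0, "z": 0.15, "wx": 0, "wy": -0.35, "wz": 0, "fingers": -1}, {"x": -1, "y": 0, "z": 0.15, "wx": 0, "wy": -0.35, "wz": 0, "fingers": -1}, {"x": -1, "y": 0, "z": 0.15, "wx": 0, "wy": -0.35, "wz": 0, "fingers": -1}])

```text
time_s: 1.6
tcp_pos: [380.2, -286.3, 245.9]
ee_rot: [-0.591, 0.591, -0.388, 0.388]
wrist_force: [0.4, -0.5, 0.4]
grip_width: 85.1
```

Call:
step_arm(rows=[{"x": -1, "y": 0, "z": 0.85, "wx": 0, "wy": -0.35, "wz": 0, "fingers": -1}, {"x": -1, "y": 0, "z": 0.85, "wx": 0, "wy": -0.35, "wz": 0, "fingers": -1}, {"x": -1, "y": 0, "z": 0.85, "wx": 0, "wy": -0.35, "wz": 0, "fingers": -1}, {"x": -1, "y": 0, "z": 0.85, "wx": 0, "wy": -0.35, "wz": 0, "fingers": -1}, {"x": -1, "y": 0, "z": 0.85, "wx": 0, "wy": -0.35, "wz": 0, "fingers": -1}])

```text
time_s: 2.02
tcp_pos: [427.6, -133.3, 245.8]
ee_rot: [0.675, -0.674, 0.212, -0.213]
wrist_force: [-0.2, 0.1, -0.1]
grip_width: 85.4
```

```bash
python3 nxt.py 500 125 250 84
```

```text
t 2.0167 tcp [ 427.6 -133.3  245.8] q [-0.53 -0.27  2.05  0.    1.36 -1.49] F [-0.2  0.1 -0.1] w 85.4
shift [-0.738 -0.03   2.11 ] turn [-0.001 -0.321  0.   ]
```

Call:
step_arm(rows=[{"x": -0.35, "y": 0, "z": 1, "wx": 0, "wy": -0.16, "wz": 0, "fingers": -1}, {"x": -0.35, "y": 0, "z": 1, "wx": 0, "wy": -0.16, "wz": 0, "fingers": -1}, {"x": -0.35, "y": 0, "z": 1, "wx": 0, "wy": -0.16, "wz": 0, "fingers": -1}, {"x": -0.35, "y": 0, "z": 1, "wx": 0, "wy": -0.16, "wz": 0, "fingers": -1}])

```text
time_s: 2.35
tcp_pos: [463.0, -10.4, 245.9]
ee_rot: [0.697, -0.694, 0.127, -0.128]
wrist_force: [-0.6, 0.3, 0.2]
grip_width: 85.2
```

Call:
step_arm(rows=[{"x": -0.1, "y": 0, "z": 1, "wx": 0, "wy": -0.16, "wz": 0, "fingers": -1}, {"x": -0.1, "y": 0, "z": 1, "wx": 0, "wy": -0.16, "wz": 0, "fingers": -1}, {"x": -0.1, "y": 0, "z": 1, "wx": 0, "wy": -0.16, "wz": 0, "fingers": -1}, {"x": -0.1, "y": 0, "z": 1, "wx": 0, "wy": -0.16, "wz": 0, "fingers": -1}, {"x": -0.1, "y": 0, "z": 1, "wx": 0, "wy": -0.16, "wz": 0, "fingers": -1}, {"x": -0.1, "y": 0, "z": 1, "wx": 0, "wy": -0.16, "wz": 0, "fingers": -1}])

```text
time_s: 2.85
tcp_pos: [494.3, 100.0, 245.4]
ee_rot: [-0.706, 0.706, -0.042, 0.041]
wrist_force: [0.0, 0.4, -0.3]
grip_width: 85.6
```

```bash
python3 nxt.py 542 125 200 84; python3 - <<'E'
from h import *
p=snap('wrist');save(p,'w1.png');print(p['C'][:3,3])
for X in [(542,125,107),(542,125,73)]: print(proj(p,X))
np.savez('w1.npz',C=p['C'],img=p['img'],k=[p['fx'],p['fy'],p['cx'],p['cy']])
E
```

```text
t 2.85 tcp [494.3 100.  245.4] q [-0.   -0.13  1.93 -0.    1.34 -1.45] F [ 0.   0.4 -0.3] w 85.6
shift [0.371 0.378 0.254] turn [ 0.    -0.008 -0.   ]
[411.38544183 111.12861192 422.25249524]
(np.float64(337.6556704913834), np.float64(211.30776487644846))
(np.float64(335.2873477062333), np.float64(200.2935299827117))
```

View pics/w1.png

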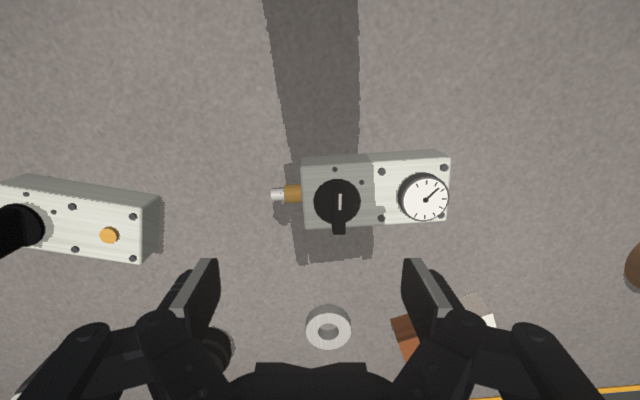

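```bash
python3 - <<'E'
from h import *
im=cv2.imread('pics/w1.png')[160:250,290:400]
cv2.imwrite('pics/w1c.png',cv2.resize(im,None,fx=6,fy=6,interpolation=cv2.INTER_CUBIC))
E
```

```text
(no output)
```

View pics/w1c.png

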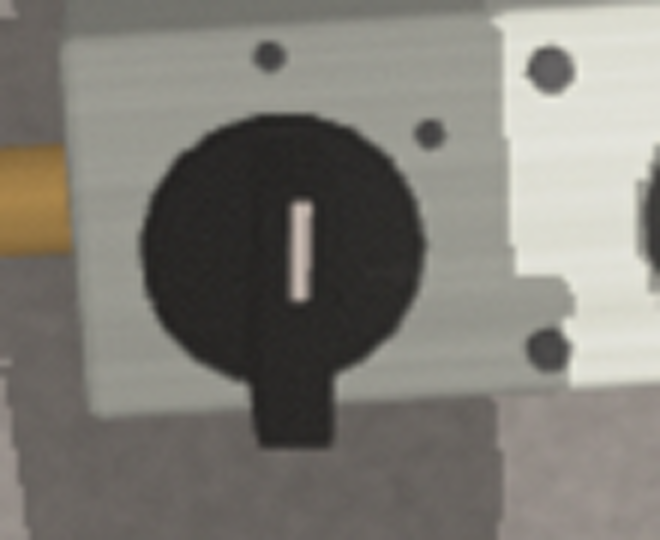

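```bash
python3 - <<'E'
from h import *
d=np.load('w1.npz');p=dict(C=d['C'],**dict(zip(['fx','fy','cx','cy'],d['k'])))
g=lambda u,v,z:onplane(p,290+u/6-.5,160+v/6-.5,z).round(1)
print('skirt',g(283,250,73),'line',g(301.5,198,107),g(299,303,107),'end',g(258,447,107),g(333,447,107))
print('gauge',onplane(p,424,198,80))
a,b=g(301.5,198,107),g(299,303,107);print(np.degrees(np.arctan2(b[1]-a[1],b[0]-a[0])))
for n in ['scene','side']:
    q=snap(n); print(n)
    for l in ['knob_top']:
        r=spotter.outline_of(l,q)
        if r:
            m=r[0]['region'].astype(np.uint8)*255;pp=q['img'];ys,xs=np.nonzero(m);print(r[0]['score'],xs.min(),xs.max(),ys.min(),ys.max())
            print([onplane(q,x,y,73).round(0) for x,y in [(xs.min(),ys.mean())]])
    print(proj(q,(543,124,73)),proj(q,(543,124,107)))
    u,v=map(int,proj(q,(543,124,90)))
    cv2.imwrite(f'pics/{n}2.png',cv2.resize(q['img'][max(v-40,0):v+40,u-50:u+50,::-1],None,fx=4,fy=4,interpolation=cv2.INTER_CUBIC))
E
```

```text
skirt [543.3 126.5  73. ] line [521.2 129.1 107. ] [540.7 126.9 107. ] end [567.9 117.  107. ] [569.5 130.6 107. ]
gauge [548.48477296 225.18508554  80.        ]
-6.436920600855282
scene
0.95 380 411 245 281
[array([557., 101.,  73.])]
(np.float64(395.67830257410924), np.float64(264.4173712935903)) (np.float64(399.12757558437414), np.float64(253.8041421373511))
side
0.59 243 279 250 290
[array([567., 141.,  73.])]
(np.float64(262.1558387330984), np.float64(273.4157395648472)) (np.float64(260.0005903386262), np.float64(260.8108788659414))
```

```bash
python3 nxt.py 543.5 126.5 130 83.6
```

```text
t 3.1 tcp [494.4  99.1 245.6] q [-0.   -0.13  1.93 -0.    1.34 -1.45] F [0.5 0.9 0.2] w 85.3
shift [0.378 0.964 0.276] turn [ 0.    -0.005  0.   ]
```

Call:
step_arm(rows=[{"x": 0.38, "y": 0.3, "z": 0.275, "wx": 0, "wy": -0.005, "wz": 0, "fingers": -1}, {"x": 0.38, "y": 0.6, "z": 0.275, "wx": 0, "wy": -0.005, "wz": 0, "fingers": -1}, {"x": 0.38, "y": 0.96, "z": 0.275, "wx": 0, "wy": -0.005, "wz": 0, "fingers": -1}, {"x": 0.38, "y": 0.96, "z": 0.275, "wx": 0, "wy": -0.005, "wz": 0, "fingers": -1}, {"x": 0.38, "y": 0.96, "z": 0.275, "wx": 0, "wy": -0.005, "wz": 0, "fingers": -1}, {"x": 0.38, "y": 0.96, "z": 0.275, "wx": 0, "wy": -0.005, "wz": 0, "fingers": -1}])

```text
time_s: 3.6
tcp_pos: [543.5, 127.0, 130.6]
ee_rot: [-0.706, 0.706, -0.04, 0.039]
wrist_force: [0.5, 0.1, 1.6]
grip_width: 85.3
```

```bash
python3 nxt.py 543.5 126.5 80 83.6;python3 - <<'E'
from h import *
p=snap('wrist');save(p,'w2.png')
for X in [(543.5,126.5,107),(568.3,123.7,107)]: print(proj(p,X))
E
```

```text
t 3.6 tcp [543.5 127.  130.6] q [ 0.05  0.1   1.92 -0.    1.12 -1.41] F [0.5 0.1 1.6] w 85.3
shift [ 0.001  0.422 -0.004] turn [ 0.     0.    -0.001]
(np.float64(307.47196277736833), np.float64(214.4322824737011))
(np.float64(307.5317777846387), np.float64(247.230180123615))
```

View pics/w2.png

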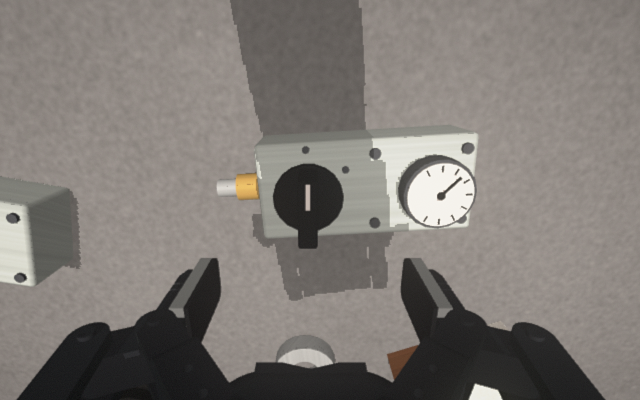

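Call:
step_arm(rows=[{"x": 0, "y": 0.2, "z": 0, "wx": 0, "wy": 0, "wz": 0, "fingers": -1}, {"x": 0, "y": 0.42, "z": 0, "wx": 0, "wy": 0, "wz": 0, "fingers": -1}, {"x": 0, "y": 0.42, "z": 0, "wx": 0, "wy": 0, "wz": 0, "fingers": -1}, {"x": 0, "y": 0.42, "z": 0, "wx": 0, "wy": 0, "wz": 0, "fingers": -1}])

```text
time_s: 3.98
tcp_pos: [544.0, 127.4, 81.5]
ee_rot: [0.706, -0.706, 0.039, -0.039]
wrist_force: [0.1, 0.5, -1.2]
grip_width: 85.3
```

Call:
step_arm(rows=[{"x": 0, "y": 0, "z": 0, "wx": 0, "wy": 0, "wz": 0, "fingers": 1}, {"x": 0, "y": 0, "z": 0, "wx": 0, "wy": 0, "wz": 0, "fingers": 1}, {"x": 0, "y": 0, "z": 0, "wx": 0, "wy": 0, "wz": 0, "fingers": 1}, {"x": 0, "y": 0, "z": 0, "wx": 0, "wy": 0, "wz": 0, "fingers": 1}, {"x": 0, "y": 0, "z": 0, "wx": 0, "wy": 0, "wz": 0, "fingers": 1}, {"x": 0, "y": 0, "z": 0, "wx": 0, "wy": 0, "wz": 0, "fingers": 1}, {"x": 0, "y": 0, "z": 0, "wx": 0, "wy": 0, "wz": 0, "fingers": 1}, {"x": 0, "y": 0, "z": 0, "wx": 0, "wy": 0, "wz": 0, "fingers": 1}], newtons=60)

```text
time_s: 4.65
tcp_pos: [543.6, 127.7, 79.9]
ee_rot: [-0.706, 0.706, -0.039, 0.039]
wrist_force: [-0.3, 1.3, -0.6]
grip_width: 0.1
```

```bash
python3 nxt.py 543.5 126.5 70 83.6
```

```text
t 4.65 tcp [543.6 127.7  79.9] q [ 0.05  0.16  1.96 -0.    1.03 -1.41] F [-0.3  1.3 -0.6] w 0.1
shift [ 0.001  0.082 -0.01 ] turn [ 0.     0.001 -0.   ]
```

The opening reads 0.1 mm where the 14 mm bar should be. I'll look before doing anything else.

```bash
python3 - <<'E'
from h import *
c=[]
for n in ['scene','side','wrist']:
    q=snap(n)
    u,v=(320,230) if n=='wrist' else map(int,proj(q,(543,124,100)))
    k=(100 if n=='wrist' else 50)
    c.append(cv2.resize(q['img'][v-k:v+k,u-k:u+k],(266,266),interpolation=cv2.INTER_CUBIC)); print(u,v)
    print(n,[(r['score'],np.array(r['at'])*[640,400]) for r in spotter.look_for('knob_top',q)])
cv2.imwrite('pics/c3.png',np.hstack(c)[:,:,::-1])
E
```

```text
398 256
scene [(0.96, array([396.288, 266.68 ]))]
260 263
side [(0.64, array([263.424, 275.48 ]))]
320 230
wrist [(0.59, array([305.472, 219.88 ]))]
```

View pics/c3.png

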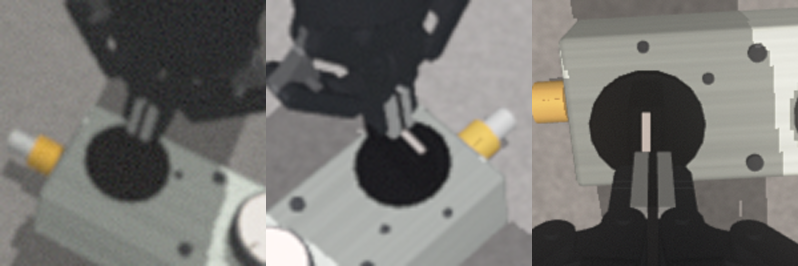

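```bash
python3 - <<'E'
from h import *
c=[]
for n in ['scene','side','wrist']:
    q=snap(n)
    u,v=map(int,proj(q,(543,124,100)));k=60 if n=='wrist' else 30
    im=q['img'][v-k:v+k,u-k:u+k].astype(float);im=np.clip(255*(im/255)**.45,0,255).astype(np.uint8)
    s=400/(2*k);im=cv2.resize(im,(400,400),interpolation=cv2.INTER_CUBIC)
    for z,col in [(80,(255,0,0)),(107,(0,255,0))]:
        a=proj(q,(543.6,127.2,z));cv2.circle(im,(int((a[0]-u+k)*s),int((a[1]-v+k)*s)),3,col,-1)
    # predicted bar top outline at first place
    e=np.array([.9938,-.1115,0]);f=np.array([.1115,.9938,0]);o=np.array([543.5,126.5,107])
    P=np.array([proj(q,o+sx*25*e+sy*7*f) for sx,sy in [(1,1),(1,-1),(-1,-1),(-1,1)]]);P=((P-[u-k,v-k])*s).astype(int)
    cv2.polylines(im,[P.reshape(-1,1,2)],True,(255,255,0),1)
    c.append(im)
c=np.hstack(c);cv2.imwrite('pics/c4.png',cv2.resize(c,(800,267))[:,:,::-1]);cv2.imwrite('pics/c4b.png',c[:,:800,::-1])
E
```

```text
(no output)
```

View pics/c4.png

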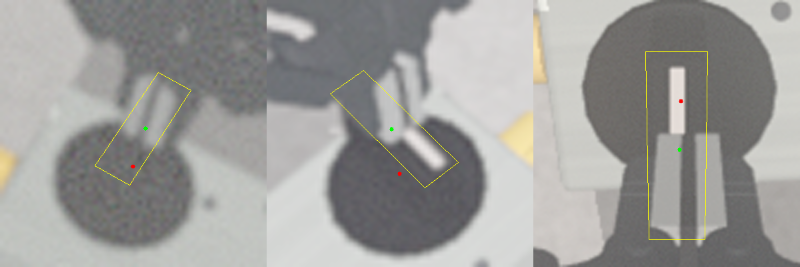

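```bash
python3 - <<'E'
from h import *
P=[];x=[]
S={'scene':[(135,140),(155,150)],'side':[(121,140),(149,120)],'wrist':[(136,133),(175,133)]}
Q={}
for n in S:
    q=snap(n);u,v=map(int,proj(q,(543,124,100)));k=60 if n=='wrist' else 30
    K=np.array([[q['fx'],0,q['cx']],[0,q['fy'],q['cy']],[0,0,1]]);Ci=np.linalg.inv(q['C'])[:3]
    Q[n]=(K@Ci,[(a/266.7*2*k+u-k,b/266.7*2*k+v-k) for a,b in S[n]])
for A,B in [('scene','side'),('scene','wrist'),('side','wrist')]:
    for fl in (0,1):
        a=np.array(Q[A][1]).mean(0);b=np.array(Q[B][1]).mean(0)
    X=cv2.triangulatePoints(Q[A][0],Q[B][0],a.reshape(2,1),b.reshape(2,1));print(A,B,(X[:3]/X[3]).ravel().round(1))
E
python3 nxt.py 543.5 126.5 70 83.6
```

```text
scene side [544.6 125.2 100.8]
scene wrist [544.3 129.1  97.7]
side wrist [533.7 130.5 119.3]
t 5.25 tcp [543.6 127.6  79.9] q [ 0.05  0.16  1.96 -0.    1.03 -1.41] F [-0.2  0.2 -0.2] w 0.0
shift [ 0.     0.083 -0.009] turn [0.    0.001 0.   ]
```

The pads end at the level of the bar's top (green dot, z≈107), not at the reported 80. Lifting clear while shut will show where the fingertips really are.

Call:
step_arm(rows=[{"x": 0, "y": -0.2, "z": 0, "wx": 0, "wy": 0, "wz": 0, "fingers": 1}, {"x": 0, "y": -0.42, "z": 0, "wx": 0, "wy": 0, "wz": 0, "fingers": 1}, {"x": 0, "y": -0.42, "z": 0, "wx": 0, "wy": 0, "wz": 0, "fingers": 1}, {"x": 0, "y": -0.42, "z": 0, "wx": 0, "wy": 0, "wz": 0, "fingers": 1}])

```text
time_s: 5.58
tcp_pos: [545.1, 127.7, 132.5]
ee_rot: [0.706, -0.706, 0.037, -0.041]
wrist_force: [-0.0, 0.2, -0.3]
grip_width: -0.0
```

```bash
python3 nxt.py 543.5 126.5 80 83.6; python3 - <<'E'
from h import *
c=[]
t=env.state()['tcp_pos']
for n in ['scene','side','wrist']:
    q=snap(n)
    u,v=map(int,proj(q,t+[0,0,0]));k=60 if n=='wrist' else 45
    im=q['img'][v-k:v+k,u-k:u+k].astype(float);im=np.clip(255*(im/255)**.45,0,255).astype(np.uint8)
    s=266/(2*k);im=cv2.resize(im,(266,266),interpolation=cv2.INTER_CUBIC)
    for z,col in [(0,(255,0,0)),(27,(0,255,0))]:
        a=proj(q,t+[0,0,z]);cv2.circle(im,(int((a[0]-u+k)*s),int((a[1]-v+k)*s)),3,col,-1)
    c.append(im)
cv2.imwrite('pics/c5.png',np.hstack(c)[:,:,::-1])
E
```

```text
t 5.5833 tcp [545.1 127.7 132.5] q [ 0.05  0.09  1.92  0.    1.12 -1.41] F [-0.   0.2 -0.3] w -0.0
shift [-0.014  0.437 -0.012] turn [-0.     0.001  0.003]
```

View pics/c5.png

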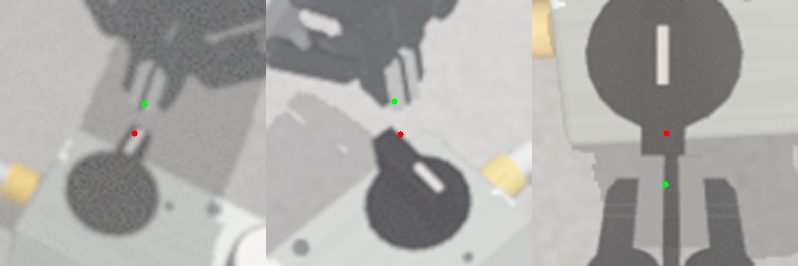

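The reported TCP lies about 27 mm or more beyond the actual finger ends, so the fingers closed just above the bar. I'll measure the offset by touching the bar's top gently with shut fingers.

Call:
step_arm(rows=[{"x": 0, "y": 0.2, "z": 0, "wx": 0, "wy": 0, "wz": 0, "fingers": 1}, {"x": 0, "y": 0.4, "z": 0, "wx": 0, "wy": 0, "wz": 0, "fingers": 1}, {"x": 0, "y": 0.43, "z": 0, "wx": 0, "wy": 0, "wz": 0, "fingers": 1}, {"x": 0, "y": 0.44, "z": 0, "wx": 0, "wy": 0, "wz": 0, "fingers": 1}, {"x": 0, "y": 0.44, "z": 0, "wx": 0, "wy": 0, "wz": 0, "fingers": 1}])

```text
time_s: 6.15
tcp_pos: [543.3, 127.6, 77.1]
ee_rot: [-0.706, 0.706, -0.039, 0.038]
wrist_force: [0.4, 0.2, 0.0]
grip_width: -0.2
```

Call:
step_arm(rows=[{"x": 0, "y": 0.015, "z": 0, "wx": 0, "wy": 0, "wz": 0, "fingers": 1}, {"x": 0, "y": 0.015, "z": 0, "wx": 0, "wy": 0, "wz": 0, "fingers": 1}])

```text
time_s: 6.32
tcp_pos: [544.4, 127.7, 76.7]
ee_rot: [0.706, -0.706, 0.038, -0.04]
wrist_force: [-0.4, -0.6, 0.0]
grip_width: -0.3
```

Call:
step_arm(rows=[{"x": 0, "y": 0.015, "z": 0, "wx": 0, "wy": 0, "wz": 0, "fingers": 1}, {"x": 0, "y": 0.015, "z": 0, "wx": 0, "wy": 0, "wz": 0, "fingers": 1}])

```text
time_s: 6.48
tcp_pos: [543.9, 127.7, 74.4]
ee_rot: [0.706, -0.706, 0.039, -0.039]
wrist_force: [-0.5, -0.2, 0.2]
grip_width: 0.3
```

Call:
step_arm(rows=[{"x": 0, "y": 0.015, "z": 0, "wx": 0, "wy": 0, "wz": 0, "fingers": 1}, {"x": 0, "y": 0.015, "z": 0, "wx": 0, "wy": 0, "wz": 0, "fingers": 1}])

```text
time_s: 6.65
tcp_pos: [544.2, 127.7, 72.9]
ee_rot: [0.706, -0.706, 0.038, -0.039]
wrist_force: [-0.6, 0.3, 3.7]
grip_width: -0.0
```

Call:
step_arm(rows=[{"x": 0, "y": -0.2, "z": 0, "wx": 0, "wy": 0, "wz": 0, "fingers": -1}, {"x": 0, "y": -0.2, "z": 0, "wx": 0, "wy": 0, "wz": 0, "fingers": -1}, {"x": 0, "y": -0.2, "z": 0, "wx": 0, "wy": 0, "wz": 0, "fingers": -1}, {"x": 0, "y": -0.2, "z": 0, "wx": 0, "wy": 0, "wz": 0, "fingers": -1}, {"x": 0, "y": -0.2, "z": 0, "wx": 0, "wy": 0, "wz": 0, "fingers": -1}, {"x": 0, "y": -0.2, "z": 0, "wx": 0, "wy": 0, "wz": 0, "fingers": -1}, {"x": 0, "y": -0.2, "z": 0, "wx": 0, "wy": 0, "wz": 0, "fingers": -1}, {"x": 0, "y": -0.2, "z": 0, "wx": 0, "wy": 0, "wz": 0, "fingers": -1}])

```text
time_s: 7.32
tcp_pos: [543.2, 127.6, 95.5]
ee_rot: [-0.706, 0.706, -0.039, 0.039]
wrist_force: [0.2, -0.7, 0.5]
grip_width: 85.4
```

```bash
python3 nxt.py 543.5 126.5 53 83.6
```

```text
t 7.3167 tcp [543.2 127.6  95.5] q [ 0.05  0.14  1.95  0.    1.06 -1.41] F [ 0.2 -0.7  0.5] w 85.4
shift [ 0.003  0.354 -0.009] turn [ 0.     0.001 -0.001]
```

Descend in small stages, watching the force.

Call:
step_arm(rows=[{"x": 0, "y": 0.1, "z": -0.008, "wx": 0, "wy": 0, "wz": 0, "fingers": -1}, {"x": 0, "y": 0.2, "z": -0.008, "wx": 0, "wy": 0, "wz": 0, "fingers": -1}, {"x": 0, "y": 0.2, "z": -0.008, "wx": 0, "wy": 0, "wz": 0, "fingers": -1}])

```text
time_s: 7.57
tcp_pos: [540.8, 126.5, 68.2]
ee_rot: [-0.706, 0.706, -0.041, 0.037]
wrist_force: [-0.3, -0.2, -1.3]
grip_width: 85.2
```

Call:
step_arm(rows=[{"x": 0, "y": 0.08, "z": 0, "wx": 0, "wy": 0, "wz": 0, "fingers": -1}, {"x": 0, "y": 0.15, "z": 0, "wx": 0, "wy": 0, "wz": 0, "fingers": -1}, {"x": 0, "y": 0.15, "z": 0, "wx": 0, "wy": 0, "wz": 0, "fingers": -1}])

```text
time_s: 7.82
tcp_pos: [541.8, 126.6, 51.5]
ee_rot: [-0.706, 0.706, -0.04, 0.037]
wrist_force: [-0.5, 0.5, 0.3]
grip_width: 85.5
```

Call:
step_arm(rows=[{"x": 0, "y": 0, "z": 0, "wx": 0, "wy": 0, "wz": 0, "fingers": 1}, {"x": 0, "y": 0, "z": 0, "wx": 0, "wy": 0, "wz": 0, "fingers": 1}, {"x": 0, "y": 0, "z": 0, "wx": 0, "wy": 0, "wz": 0, "fingers": 1}, {"x": 0, "y": 0, "z": 0, "wx": 0, "wy": 0, "wz": 0, "fingers": 1}, {"x": 0, "y": 0, "z": 0, "wx": 0, "wy": 0, "wz": 0, "fingers": 1}, {"x": 0, "y": 0, "z": 0, "wx": 0, "wy": 0, "wz": 0, "fingers": 1}, {"x": 0, "y": 0, "z": 0, "wx": 0, "wy": 0, "wz": 0, "fingers": 1}, {"x": 0, "y": 0, "z": 0, "wx": 0, "wy": 0, "wz": 0, "fingers": 1}], newtons=60)

```text
time_s: 8.48
tcp_pos: [543.7, 125.5, 54.9]
ee_rot: [-0.705, 0.707, -0.039, 0.039]
wrist_force: [-1.9, -5.5, 4.0]
grip_width: 12.8
```

Call:
step_arm(rows=[{"x": 0, "y": 0.03, "z": 0, "wx": 0, "wy": 0, "wz": 0, "fingers": 1}, {"x": 0, "y": 0.06, "z": 0, "wx": 0, "wy": 0, "wz": 0, "fingers": 1}, {"x": 0, "y": 0.085, "z": 0, "wx": 0, "wy": 0, "wz": 0, "fingers": 1}, {"x": 0, "y": 0.085, "z": 0, "wx": 0, "wy": 0, "wz": 0, "fingers": 1}])

```text
time_s: 8.82
tcp_pos: [543.8, 125.6, 46.1]
ee_rot: [-0.705, 0.707, -0.039, 0.038]
wrist_force: [-4.2, -5.5, 10.1]
grip_width: 12.3
```

Call:
step_arm(rows=[{"x": 0, "y": 0.02, "z": 0, "wx": 0, "wy": 0, "wz": 0, "fingers": 1}, {"x": 0, "y": 0.02, "z": 0, "wx": 0, "wy": 0, "wz": 0, "fingers": 1}])

```text
time_s: 8.98
tcp_pos: [544.0, 125.6, 45.7]
ee_rot: [-0.705, 0.707, -0.039, 0.038]
wrist_force: [-9.5, -6.4, 20.1]
grip_width: 12.3
```

```bash
python3 nxt.py 543.5 126.5 45 83.6; python3 - <<'E'
from h import *
print(env.state()['moment'])
E
```

```text
t 8.9833 tcp [544.  125.6  45.7] q [ 0.05  0.21  1.97 -0.    0.96 -1.41] F [-9.5 -6.4 20.1] w 12.3
shift [-0.005  0.006  0.007] turn [ 0.002  0.002 -0.001]
[-0.91016655  1.75002383 -0.02431342]
```

Call:
step_arm(rows=[{"x": 0, "y": 0, "z": 0, "wx": 0, "wy": 0.07, "wz": 0, "fingers": 1}, {"x": 0, "y": 0, "z": 0, "wx": 0, "wy": 0.14, "wz": 0, "fingers": 1}, {"x": 0, "y": 0, "z": 0, "wx": 0, "wy": 0.21, "wz": 0, "fingers": 1}, {"x": 0, "y": 0, "z": 0, "wx": 0, "wy": 0.28, "wz": 0, "fingers": 1}, {"x": 0, "y": 0, "z": 0, "wx": 0, "wy": 0.33, "wz": 0, "fingers": 1}, {"x": 0, "y": 0, "z": 0, "wx": 0, "wy": 0.33, "wz": 0, "fingers": 1}])

```text
time_s: 9.48
tcp_pos: [544.3, 125.7, 45.7]
ee_rot: [-0.671, 0.673, -0.219, 0.219]
wrist_force: [-9.1, -4.7, 19.6]
grip_width: 12.4
```

```bash
python3 nxt.py 543.5 126.5 45 83.6
```

```text
t 9.4833 tcp [544.3 125.7  45.7] q [ 0.05  0.21  1.97 -0.    0.96 -0.89] F [-9.1 -4.7 19.6] w 12.4
shift [-0.009  0.006  0.002] turn [ 0.002 -0.33   0.   ]
```

Call:
step_arm(rows=[{"x": 0, "y": 0, "z": 0, "wx": 0, "wy": 0.07, "wz": 0, "fingers": 1}, {"x": 0, "y": 0, "z": 0, "wx": 0, "wy": 0.14, "wz": 0, "fingers": 1}, {"x": 0, "y": 0, "z": 0, "wx": 0, "wy": 0.21, "wz": 0, "fingers": 1}, {"x": 0, "y": 0, "z": 0, "wx": 0, "wy": 0.28, "wz": 0, "fingers": 1}, {"x": 0, "y": 0, "z": 0, "wx": 0, "wy": 0.34, "wz": 0, "fingers": 1}, {"x": 0, "y": 0, "z": 0, "wx": 0, "wy": 0.34, "wz": 0, "fingers": 1}, {"x": 0, "y": 0, "z": 0, "wx": 0, "wy": 0.34, "wz": 0, "fingers": 1}])

```text
time_s: 10.07
tcp_pos: [544.5, 125.7, 45.7]
ee_rot: [-0.59, 0.592, -0.388, 0.389]
wrist_force: [-8.3, -4.8, 19.2]
grip_width: 12.7
```

```bash
python3 nxt.py 543.5 126.5 45 83.6; python3 -c "
from h import *
print(env.state()['moment'])"
```

```text
t 10.0667 tcp [544.5 125.7  45.7] q [ 0.05  0.21  1.97 -0.    0.96 -0.36] F [-8.3 -4.8 19.2] w 12.7
shift [-0.009  0.006 -0.005] turn [ 0.001 -0.669  0.001]
[-0.82997779  1.44314845 -0.03558507]
```

Call:
step_arm(rows=[{"x": 0, "y": -0.03, "z": 0, "wx": 0, "wy": 0, "wz": 0, "fingers": 1}, {"x": 0, "y": -0.06, "z": 0, "wx": 0, "wy": 0, "wz": 0, "fingers": 1}, {"x": 0, "y": -0.1, "z": 0, "wx": 0, "wy": 0, "wz": 0, "fingers": 1}, {"x": 0, "y": -0.1, "z": 0, "wx": 0, "wy": 0, "wz": 0, "fingers": 1}])

```text
time_s: 10.4
tcp_pos: [544.3, 125.7, 54.5]
ee_rot: [-0.591, 0.591, -0.387, 0.389]
wrist_force: [-0.7, -5.0, 5.7]
grip_width: 12.5
```

Call:
step_arm(rows=[{"x": 0, "y": 0, "z": 0, "wx": 0, "wy": 0, "wz": 0, "fingers": -1}, {"x": 0, "y": 0, "z": 0, "wx": 0, "wy": 0, "wz": 0, "fingers": -1}, {"x": 0, "y": 0, "z": 0, "wx": 0, "wy": 0, "wz": 0, "fingers": -1}, {"x": 0, "y": 0, "z": 0, "wx": 0, "wy": 0, "wz": 0, "fingers": -1}, {"x": 0, "y": 0, "z": 0, "wx": 0, "wy": 0, "wz": 0, "fingers": -1}, {"x": 0, "y": 0, "z": 0, "wx": 0, "wy": 0, "wz": 0, "fingers": -1}, {"x": 0, "y": 0, "z": 0, "wx": 0, "wy": 0, "wz": 0, "fingers": -1}, {"x": 0, "y": 0, "z": 0, "wx": 0, "wy": 0, "wz": 0, "fingers": -1}])

```text
time_s: 11.07
tcp_pos: [543.5, 126.8, 53.5]
ee_rot: [0.591, -0.591, 0.388, -0.388]
wrist_force: [0.5, -0.3, -0.2]
grip_width: 85.5
```

Call:
step_arm(rows=[{"x": 0, "y": -0.3, "z": 0, "wx": 0, "wy": 0, "wz": 0, "fingers": -1}, {"x": 0, "y": -0.6, "z": 0, "wx": 0, "wy": 0, "wz": 0, "fingers": -1}, {"x": 0, "y": -1, "z": 0, "wx": 0, "wy": 0, "wz": 0, "fingers": -1}, {"x": 0, "y": -1, "z": 0, "wx": 0, "wy": 0, "wz": 0, "fingers": -1}, {"x": 0, "y": -1, "z": 0, "wx": 0, "wy": 0, "wz": 0, "fingers": -1}])

```text
time_s: 11.48
tcp_pos: [546.5, 126.9, 178.5]
ee_rot: [0.593, -0.589, 0.386, -0.391]
wrist_force: [0.3, -0.6, 0.8]
grip_width: 85.5
```

```bash
python3 - <<'E'
from h import *
c=[]
for n in ['scene','side','wrist']:
    q=snap(n);o=np.array([543.7,126.2,107])
    u,v=map(int,proj(q,o));k=60 if n=='wrist' else 35
    im=np.clip(255*(q['img'][v-k:v+k,u-k:u+k]/255.)**.45,0,255).astype(np.uint8)
    s=266/(2*k);im=cv2.resize(im,(266,266),interpolation=cv2.INTER_CUBIC)
    for dz,col in [(0,(255,255,0)),(-9,(255,0,0))]:
        a=np.radians(-2.9-60);e=np.array([np.cos(a),np.sin(a),0]);f=np.array([-e[1],e[0],0])
        P=np.array([proj(q,o+[0,0,dz]+sx*25*e+sy*7*f) for sx,sy in [(1,1),(1,-1),(-1,-1),(-1,1)]]);P=((P-[u-k,v-k])*s).astype(int)
        cv2.polylines(im,[P.reshape(-1,1,2)],True,col,1)
    c.append(im)
cv2.imwrite('pics/c6.png',np.hstack(c)[:,:,::-1])
E
```

```text
(no output)
```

View pics/c6.png

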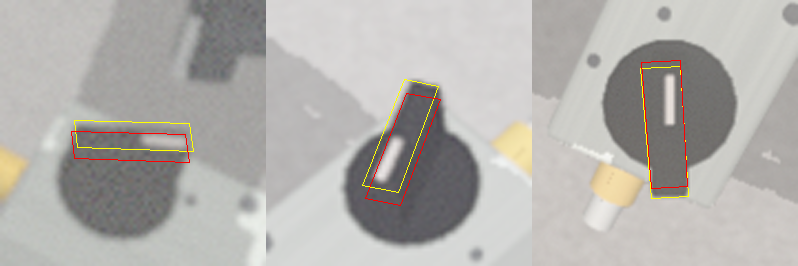

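```bash
python3 -c "
from h import *
print(env.state()['time_s'],finish_job())"
```

```text
the job is handed in; nothing more can be done
11.6333 None
```

The air at the gauge block should now be on, and the job is handed in at 11.6 s. I gripped the bar knob by the gauge and pressed it to its bottom stop, where the wrist force reached about 20 N. While it was down I turned it 60 degrees clockwise, raised it still gripped so it sprang up, then opened the gripper and lifted clear.

**Last checks:** in the scene, side and wrist pictures the bar lies at about 60 degrees from its first place. Its top matches the fully-up outline better than the pressed one, clearest in the scene view. I judged both by eye from those outlines; the joint values cannot be read directly, and the job reported no verdict. The arm never came near the other block's knob, but I took no final picture of it.

**What disagreed:**
- **Finger ends:** they are about 33 mm short of the reported TCP. My first grasp, at a reported height of 80 mm, closed empty just above the bar.
- **How I corrected it:** I measured the offset by touching the top of the bar with the fingers shut, at about 4 N, and regripped lower.
- **Grip reading:** the opening read about 12.5 mm on the 14 mm bar.

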